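# Finish the open bun in the takeaway tray

## Robot

A 6-joint arm with a two-finger parallel gripper is mounted at the origin on the work surface. World frame = base frame: x ahead of the robot, y to its left, z up, the work surface at z = 0. Lengths are in m, angles in rad, forces in N, time in s.
With the tool pointing down it reaches from about 0.35 to 0.775 m from the base axis. Payload 7.3 kg.
Tool frame: the origin (TCP) lies at the centre of the arm's flange, where the gripper is bolted on; the fingertips stand 178 mm ahead of it and the grasp point (between the pads) lies 159 mm ahead of it; z points along the fingers, y is the line along which they close (so a half turn about z gives the same grasp; the last joint's range is limited). The gripper opens to 92 mm and grips with 3 to 60 N. Pads are 19 mm wide; open, the fingers measure 130 mm over their backs; the gripper's body (75 mm by 190 mm) begins 47 mm behind the grasp point.
Start: joints at [1.05, 0.342, 1.524, -0, 1.275, -0.146], TCP at [0.192, 0.489, 0.405] pointing down, gripper open.
Joint ranges: [-2.53, 2.53], [-0.77, 2.02], [0.04, 2.7], [-1, 4.14], [0.28, 2.66], [-3.11, 3.11]. Speed limits (rad/s): [2.57, 2.57, 3.14, 3.14, 3.14, 3.14].

## Interface

Orientations are given as [roll, pitch, yaw] about the fixed x, y, z axes, in that order (R = Rz(yaw) Ry(pitch) Rx(roll)).
In Python, from cell import telemetry, vision, ticket gives the robot as it stands.
- The arm moves only by the shell command python3 -m crank 'ROWS' [FORCE]. ROWS is JSON, a list of rows, each a list of 5 numbers: the gripper command: -1 is shut, 1 is fully open, values between are in proportion, then the shift along the tool's x, y, z in mm, then the turn about the tool's z in rad. In form: [[fingers, dx, dy, dz, roll], ...]. A call has 1 to 12 rows; each row is the pose to reach, as a shift and turn from the pose commanded when the call began, along the tool's axes at that moment; what a row does not reach only later rows make up. A row lasts 1/12 s, in which the tool goes at most 41.7 mm and 7.16 degrees, less where a joint would pass 70% of its speed; a pose out of reach is approached as far as the arm can. A call with a gripper value outside its range is refused whole. The fingers move at their own pace and stop on an object; FORCE is the grip in N (left out, the last holds). Time passes only in rows, so rows that repeat a pose let the fingers close. It gives the time, the measured TCP pose, the force, the opening and the grip force at its end, in the units of the state.
- telemetry.observe(): the state, without advancing time (a new reading comes with each control period).
- vision.read_camera(name): name is "scene" or "top"; returns (picture, depth): 480x640x3 uint8, red, green, blue; 480x640 float32, m along the optical axis (not along the pixel's ray), 0 where there is no reading.
- vision.get_calibration(name): a dict with "camera_matrix" (3x3 intrinsics, pixels), "rvec" (rotation vector, rad) and "tvec" (3), from world to camera coordinates, as OpenCV has them. Camera axes: x right, y down, z forward; pixel columns grow to the right and rows downward; lengths in m; the calibration is good to about 2 mm. A picture is of the moment at which its call begins. get_calibration takes no time and is no camera call.
- ticket.hand_in(): hands the job in; it is judged then, once.
The state is a dict: "time": time; "qpos": joint angles; "qvel": joint speeds; "joint_efforts": joint torques, N m; "tool_pos": TCP position; "tool_rot": TCP orientation; "contact_force": force on the tool from outside, world axes, zero at the start; "torque": the same for the moment, N m; "opening": finger opening in m; "grip_force": force on a finger pad.
Only numpy, scipy, OpenCV 4.12 (cv2) and the standard library are available. Lean on these libraries where they do the work, as an engineer would, in place of code of your own. Each camera call takes 0.05 s, during which the arm holds its last target. There are 200 camera calls.

## Task

One compartment of the takeaway tray holds only a bare bun base; find it, lay the patty from the cutting board flat and centred on that base, and then lay the domed bun top, dome up, centred on the patty. Set each layer down rather than dropping it, let the edges line up to within about a centimetre, leave the base where it lies in its compartment, and do not disturb the two finished buns or the sauce dish.

Things in the scene. Friction and masses are not known exactly. Their poses are not given: they have to be found in the camera images.
- tray: fixed shallow cream takeaway tray, 330 x 140 mm and 18 mm high, its walls, dividers and floor 5 mm thick, with two dividers that make three compartments in a row along its own x (compartment centres at x = -107, 0 and 107 mm, each about 102 x 130 mm inside). Origin: centre of its underside, on the table; z up. It may lie on the left or the right of the robot.
- board: fixed white cutting board, 300 (x) x 220 (y) x 12 mm, on the side where the tray is not; the patty, the bun top and the sauce dish stand on it. Origin: centre of its underside; its upper face is 12 mm above the origin.
- bun_base: bare lower half of a firm baked bun: a flat bread-brown disc, 66 mm diameter, 22 mm thick, with a pale flat top, lying alone in one of the tray's three compartments. Origin: centre of its underside; z up.
- patty: firm fried patty: a flat dark brown disc, 62 mm diameter, 16 mm thick, lying on the board. Origin: centre of its underside; z up.
- bun_top: upper half of the bun: a bread-brown disc, 66 mm diameter, with a straight side 17 mm high and a dome above it, 32 mm high in all, lying dome up on the board. Origin: centre of its flat underside; z up.
- finished_bun_1: a finished bun (base, patty and top in one piece), 66 mm diameter, 70 mm high, in another compartment of the tray; to be left alone. Origin: centre of its underside.
- finished_bun_2: a second finished bun like the first, in the remaining compartment; to be left alone. Origin: centre of its underside.
- sauce_dish: empty white round ceramic dish, 68 mm diameter, 26 mm high, open at the top, on the board; to be left alone. Origin: centre of its underside.
Mind the look-alikes: they are no part of the job. What is shaped like the bun_top but purple or turquoise is not meant. What is meant by the patty is not purple, and is the smaller of those in its own colour.

How it is judged:
By the outcome, as a careful person would: the job done as asked, in the order asked, and still so for the second after the job is handed in, with the robot touching nothing.
It also fails if it takes over 64 s, if anything falls off the work surface, if the arm or the gripper's body presses on something with over 40 N, if the wrist force passes 120 N, or if a joint passes its speed limit or range.

## Working session

There is one attempt and no reset: what is moved stays moved. The work goes in short steps, Python scripts to look and compute and a shell command to move; the robot and the scene stay as the last step left them, time stands still between calls to the robot, and variables do not carry over. Pictures are saved under pics/ and viewed, at most 10 in all, crops included, and the job is handed in when it is done.

```bash
mkdir -p pics; ls; python3 - <<'E'
from cell import telemetry, vision
import cv2,numpy as np
s=telemetry.observe();print({k:np.round(v,3).tolist() for k,v in s.items()})
for n in("scene","top"):
    p,d=vision.read_camera(n);cv2.imwrite(f"pics/{n}0.png",p[:,:,::-1]);np.save(f"pics/{n}0.npy",d)
    c=vision.get_calibration(n);R=cv2.Rodrigues(np.array(c["rvec"]))[0];print(n,c["camera_matrix"],-R.T@np.array(c["tvec"]).ravel(),R.round(2).tolist())
E
```

```text
pics
{'time': 0.0, 'qpos': [1.05, 0.343, 1.525, -0.0, 1.275, -0.146], 'qvel': [0.0, 0.002, -0.0, -0.001, 0.0, -0.002], 'joint_efforts': [-0.0, -43.126, -24.422, 0.072, 0.056, -0.0], 'tool_pos': [0.192, 0.488, 0.404], 'tool_rot': [-3.14, -0.0, 2.767], 'contact_force': [-0.201, -1.268, 0.095], 'torque': [0.01, -0.026, -0.008], 'grip_force': 0.0, 'opening': 0.092}
scene [[561.79325492   0.         317.06849714]
 [  0.         561.79325492 245.18379839]
 [  0.           0.           1.        ]] [ 1.02621688 -0.57059574  0.89855783] [[0.69, 0.73, 0.01], [0.55, -0.51, -0.66], [-0.47, 0.46, -0.75]]
top [[587.20663875   0.         313.68223379]
 [  0.         587.20663875 236.41521328]
 [  0.           0.           1.        ]] [ 0.28131571 -0.05523589  1.28337172] [[0.01, -1.0, 0.01], [-0.99, -0.01, -0.16], [0.16, -0.01, -0.99]]
```

View pics/top0.png

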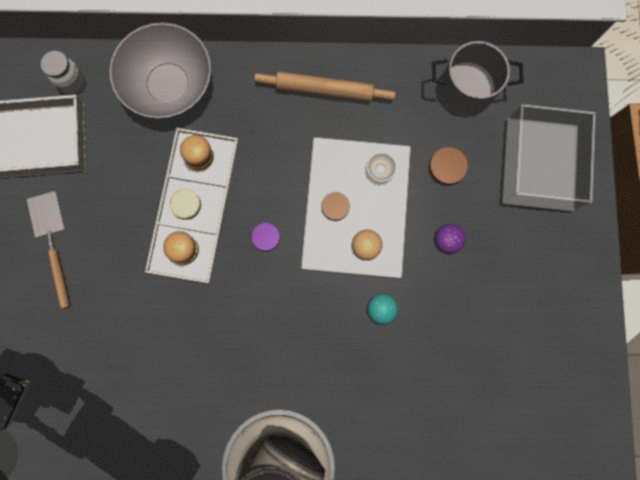

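View pics/scene0.png

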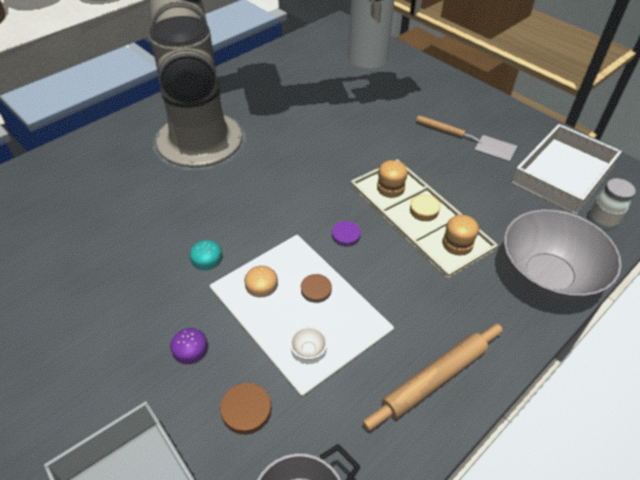

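The top view shows:
- **Bun base:** pale disc at (185,204), in the middle compartment. The finished buns are at (196,151) and (180,247).
- **Patty candidates:** brown disc on the board (336,206), larger brown disc (449,166) and purple disc (265,237). I choose (336,206).
- **Bun top candidates:** brown dome (367,244), turquoise dome (383,309) and purple dome (450,238). I choose (367,244).
- **Sauce dish:** (381,168).

Next I'll measure these and check the choice in a close crop.

```bash
cat >h.py <<'E'
import cv2,numpy as np
from cell import telemetry, vision
def cam(n):
    c=vision.get_calibration(n);R=cv2.Rodrigues(np.array(c["rvec"]))[0]
    return np.array(c["camera_matrix"]),R,-R.T@np.array(c["tvec"]).ravel()
def ray(n,uv,z):
    K,R,C=cam(n);d=np.c_[np.atleast_2d(uv),np.ones(len(np.atleast_2d(uv)))]@np.linalg.inv(K).T@R
    return C+d*((z-C[2])/d[:,2])[:,None]
def disc(n,p,uv,z,lo,hi,r=40):
    """outline of the colour blob at uv, cast on plane z, min circle -> x,y,diameter"""
    m=cv2.inRange(cv2.cvtColor(p,cv2.COLOR_RGB2HSV),lo,hi)
    k=np.zeros_like(m);cv2.circle(k,uv,r,255,-1)
    cs=cv2.findContours(m&k,cv2.RETR_EXTERNAL,cv2.CHAIN_APPROX_NONE)[0]
    c=max(cs,key=cv2.contourArea)[:,0].astype(float);q=ray(n,c,z)[:,:2].astype(np.float32)
    (x,y),f=cv2.minEnclosingCircle(q);M=cv2.moments(q.reshape(-1,1,2))
    return np.round([M['m10']/M['m00'],M['m01']/M['m00'],2*np.sqrt(abs(M['m00'])/np.pi),x,y,2*f],4)
def to_tool(target,yaw_rel=0):
    """world vector from tool to target TCP, in tool axes, mm"""
    s=telemetry.observe();from scipy.spatial.transform import Rotation as Ro
    return (Ro.from_euler('xyz',s["tool_rot"]).inv().apply(np.array(target)-s["tool_pos"])*1000).round(1)
E
python3 - <<'E'
from h import *
P={n:cv2.imread(f"pics/{n}0.png")[:,:,::-1].copy() for n in("top","scene")}
B=((0,90,40),(25,255,255))
for nm,t,s,z,lo,hi in[("base",(185,204),(425,206),.027,(22,50,120),(40,255,255)),("patty",(336,206),(316,288),.028,*B),("top",(367,244),(261,281),.029,*B),("f1",(196,151),(461,233),.06,*B),("f2",(180,247),(392,177),.06,*B),("big",(449,166),(246,407),.02,*B)]:
    print(nm,disc("top",P["top"],t,z,lo,hi,24),disc("scene",P["scene"],s,z,lo,hi,32),P["top"][t[1],t[0]])
p=P["top"]
m=cv2.inRange(cv2.cvtColor(p,cv2.COLOR_RGB2HSV),(0,0,110),(179,110,255));k=np.zeros_like(m);k[110:295,130:245]=255
c=max(cv2.findContours(cv2.morphologyEx(m&k,cv2.MORPH_CLOSE,np.ones((9,9))),0,1)[0],key=cv2.contourArea)
b=cv2.boxPoints(cv2.minAreaRect(c));print("tray",ray("top",b,.018).round(3).tolist())
k[:]=0;k[125:285,295:418]=255
c=max(cv2.findContours(m&k,0,1)[0],key=cv2.contourArea);print("board",ray("top",cv2.boxPoints(cv2.minAreaRect(c)),.012).round(3).tolist())
print("dish",ray("top",(381,168),.03))
cv2.imwrite("pics/crop1.png",cv2.resize(P["top"][120:330,140:480,::-1],None,fx=2.3,fy=2.3,interpolation=2))
E
```

```text
base [0.5553 0.2128 0.0176 0.556  0.2135 0.0657] [0.5552 0.2143 0.0629 0.5532 0.2141 0.0718] [204 202 175]
patty [ 0.5534 -0.1158  0.0563  0.5536 -0.1155  0.059 ] [ 0.5567 -0.1179  0.0564  0.5564 -0.1183  0.0594] [180 135 105]
top [ 0.4691 -0.184   0.06    0.4691 -0.1835  0.063 ] [ 0.473  -0.1866  0.0652  0.4736 -0.1857  0.0724] [199 195 138]
f1 [0.6615 0.1854 0.0696 0.6627 0.1817 0.0804] [0.676  0.1719 0.0838 0.6757 0.1711 0.1124] [203 200 140]
f2 [0.4531 0.2107 0.066  0.4533 0.2102 0.0718] [0.4689 0.1962 0.0866 0.4692 0.1951 0.1197] [203 196 133]
big [ 0.651  -0.3684  0.0835  0.65   -0.3683  0.0877] [ 0.6535 -0.3694  0.084   0.6536 -0.3699  0.0886] [160 115  83]
tray [[0.405, 0.296, 0.018], [0.738, 0.247, 0.018], [0.71, 0.101, 0.018], [0.378, 0.155, 0.018]]
board [[0.416, -0.04, 0.012], [0.717, -0.064, 0.012], [0.699, -0.294, 0.012], [0.398, -0.262, 0.012]]
dish [[ 0.63961766 -0.21664958  0.03      ]]
```

View pics/crop1.png

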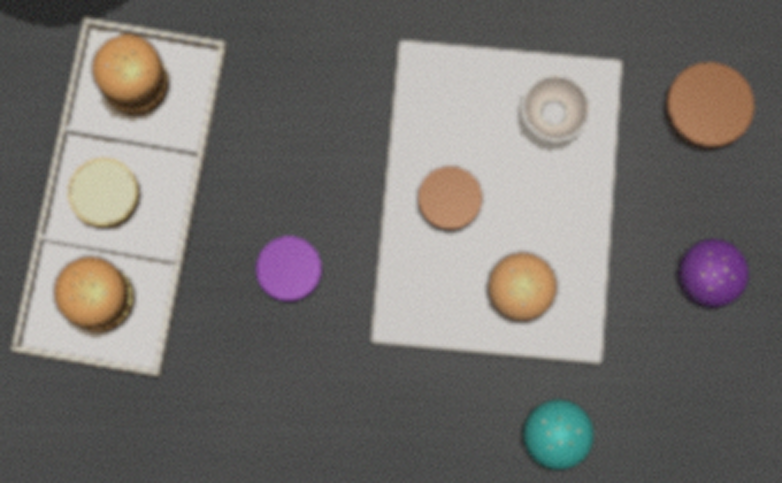

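The crop confirms the choices: the smaller brown disc on the board (patty), the brown dome (bun top) and the pale disc in the middle compartment (base). The sizes and the 107 mm compartment spacing fit. I'll close the fingers across the tray row (yaw ≈ 2.99) so they stay clear of the finished buns.

```bash
python3 -c "
from h import *
print(to_tool([.5545,-.117,.30]))"
```

```text
[-558.9 -430.6  104.6]
```

```bash
python3 -m crank '[[1,-36,-28,5,-0.1],[1,-70,-54,10,-0.226],[1,-100,-77,15,-0.226],[1,-130,-100,20,-0.226],[1,-160,-123,25,-0.226],[1,-190,-146,30,-0.226],[1,-220,-169,35,-0.226],[1,-250,-192,40,-0.226],[1,-280,-216,45,-0.226],[1,-310,-239,50,-0.226],[1,-340,-262,55,-0.226],[1,-360,-277,60,-0.226]]'
python3 -c "
from h import *
print(to_tool([.5545,-.117,.28]))"
```

```text
time: 1.1
tool_pos: [0.4269, 0.0963, 0.3444]
tool_rot: [-3.141, 0.001, 2.991]
contact_force: [1.1, 0.1, 0.4]
opening: 0.0918
grip_force: 0.0
[-158.1 -191.8   64.6]
```

```bash
python3 -m crank '[[1,-26,-32,10,0],[1,-52,-64,20,0],[1,-78,-96,30,0],[1,-104,-128,40,0],[1,-130,-160,50,0],[1,-150,-182,60,0],[1,-157,-191,64,0],[1,-157,-191,64,0],[1,-157,-191,64,0]]'
python3 - <<'E'
from h import *
print(to_tool([.5545,-.117,.193]))
for n,uv in(("top",(336,206)),("scene",(316,288))):
    p,_=vision.read_camera(n);cv2.imwrite(f"pics/{n}1.png",p[:,:,::-1])
cv2.imwrite("pics/crop2.png",cv2.resize(p[180:400,200:460,::-1],None,fx=2.5,fy=2.5,interpolation=2))
E
```

```text
time: 1.85
tool_pos: [0.5523, -0.113, 0.28]
tool_rot: [3.141, -0.002, 2.992]
contact_force: [0.4, -0.6, 0.3]
opening: 0.0918
grip_force: 0.0
[-3.  -3.7 87. ]
```

View pics/crop2.png

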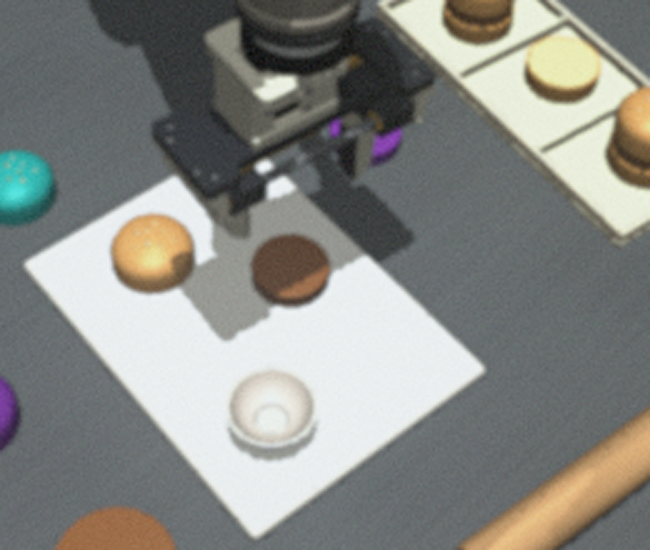

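The gripper hovers above the patty, which is at about (290,270) in the crop. Both neighbours are clear of the fingers, so I'll descend and grip.

```bash
python3 -m crank '[[1,-3,-3.5,20,0],[1,-3,-3.5,45,0],[1,-3,-3.5,65,0],[1,-3,-3.5,78,0],[1,-3,-3.5,84,0],[1,-3,-3.5,86,0],[1,-3,-3.5,86,0],[1,-3,-3.5,86,0],[0.5,-3,-3.5,86,0],[0.3,-3,-3.5,86,0]]' 15 && python3 -m crank '[[-0.2,0,0,0,0],[-0.2,0,0,0,0],[-0.2,0,0,0,0],[-0.2,0,0,0,0],[-0.2,0,0,0,0],[-0.2,0,0,0,0]]' 15
```

```text
time: 2.78
tool_pos: [0.5554, -0.117, 0.1957]
tool_rot: [-3.141, 0.002, 2.993]
contact_force: [0.2, -0.2, 0.5]
opening: 0.0828
grip_force: 0.0
time: 3.28
tool_pos: [0.5552, -0.1171, 0.1949]
tool_rot: [3.142, 0.0, 2.993]
contact_force: [-0.7, 0.9, 1.9]
opening: 0.0611
grip_force: 15.0
```

```bash
python3 -m crank '[[-0.2,0,0,-15,0],[-0.2,0,0,-45,0],[-0.2,0,0,-80,0],[-0.2,2,12,-100,0],[-0.2,6,40,-105,0],[-0.2,11,75,-105,0],[-0.2,16.5,110,-105,0],[-0.2,22,147,-105,0],[-0.2,27.5,184,-105,0],[-0.2,33,220,-105,0],[-0.2,38,255,-105,0],[-0.2,43,285,-105,0]]' && python3 -m crank '[[-0.2,3,20,0,0],[-0.2,5,34,0,0],[-0.2,6,42,0,0],[-0.2,6,42,0,0],[-0.2,6,42,0,0],[-0.2,6,42,0,0]]'
python3 - <<'E'
from h import *
B=((0,90,40),(25,255,255))
for n in("top","scene"):
    p,_=vision.read_camera(n);cv2.imwrite(f"pics/{n}2.png",p[:,:,::-1])
    print(n,[disc(n,p,uv,.027,(22,50,120),(40,255,255),30) for uv in ([(425,206)] if n=="scene" else [(185,204)])])
print(to_tool([.5555,.2135,.30]))
cv2.imwrite("pics/crop3.png",cv2.resize(p[60:300,300:540,::-1],None,fx=2.5,fy=2.5,interpolation=2))
E
```

```text
time: 4.28
tool_pos: [0.5545, 0.1735, 0.2995]
tool_rot: [3.141, -0.0, 2.994]
contact_force: [-0.2, -0.2, -0.7]
opening: 0.061
grip_force: 15.0
time: 4.78
tool_pos: [0.5554, 0.2124, 0.2996]
tool_rot: [-3.141, -0.0, 2.992]
contact_force: [0.6, -0.4, -0.3]
opening: 0.061
grip_force: 15.0Traceback (most recent call last):
  File "<stdin>", line 5, in <module>
  File "h.py", line 14, in disc
    c=max(cs,key=cv2.contourArea)[:,0].astype(float);q=ray(n,c,z)[:,:2].astype(np.float32)
      ~~~^^^^^^^^^^^^^^^^^^^^^^^^
ValueError: max() iterable argument is empty
```

```bash
python3 - <<'E'
from h import *
p,_=vision.read_camera("scene")
print(disc("scene",p,(425,206),.027,(22,50,120),(40,255,255),30),to_tool([.5555,.2135,.30]))
cv2.imwrite("pics/crop3.png",cv2.resize(p[60:300,300:540,::-1],None,fx=2.5,fy=2.5,interpolation=2))
E
```

```text
[0.5793 0.2209 0.0145 0.5782 0.2208 0.0246] [ 0.1  1.2 -0.3]
```

View pics/crop3.png

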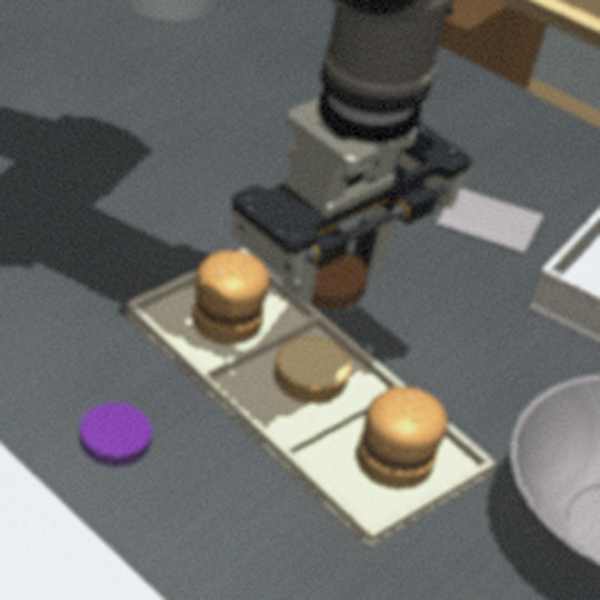

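The patty is held level at crop pixel (340,275), directly over the base at (315,365). I'll lower it, slowly at the end.

```bash
python3 -m crank '[[-0.2,0,1,15,0],[-0.2,0,1,40,0],[-0.2,0,1,60,0],[-0.2,0,1,74,0],[-0.2,0,1,82,0],[-0.2,0,1,86,0],[-0.2,0,1,86,0],[-0.2,0,1,86,0],[-0.2,0,1,87,0],[-0.2,0,1,88,0]]' && python3 -m crank '[[-0.2,0,0,0.5,0],[-0.2,0,0,1,0],[-0.2,0,0,1,0],[-0.2,0,0,1,0]]'
```

```text
time: 5.72
tool_pos: [0.5557, 0.2146, 0.2127]
tool_rot: [3.141, 0.002, 2.993]
contact_force: [-0.2, -0.5, -0.6]
opening: 0.0608
grip_force: 15.0
time: 6.05
tool_pos: [0.5553, 0.2146, 0.2108]
tool_rot: [3.141, 0.0, 2.993]
contact_force: [0.1, 0.0, -1.8]
opening: 0.0612
grip_force: 15.0
```

```bash
python3 -m crank '[[-0.2,0,0,0.5,0],[-0.2,0,0,1,0],[-0.2,0,0,1,0],[-0.2,0,0,1,0]]'
```

```text
time: 6.38
tool_pos: [0.5554, 0.2146, 0.2099]
tool_rot: [3.141, 0.0, 2.993]
contact_force: [-0.1, -0.3, 1.7]
opening: 0.061
grip_force: 15.0
```

```bash
python3 -m crank '[[-0.2,0,0,0.5,0],[-0.2,0,0,0.8,0],[-0.2,0,0,0.8,0],[-0.2,0,0,0.8,0]]'
```

```text
time: 6.72
tool_pos: [0.5553, 0.2146, 0.2098]
tool_rot: [3.141, 0.001, 2.993]
contact_force: [-2.5, -1.6, 6.7]
opening: 0.061
grip_force: 15.0
```

Contact is made, 6.7 N at the expected height. I'll release and lift.

```bash
python3 -m crank '[[0.5,0,0,0,0],[0.8,0,0,0,0],[1,0,0,0,0],[1,0,0,0,0],[1,0,0,0,0],[1,0,0,0,0],[1,0,0,-10,0],[1,0,0,-30,0],[1,0,0,-60,0],[1,0,0,-90,0],[1,0,-20,-95,0],[1,0,-50,-95,0]]' && python3 -c "
from h import *
print(to_tool([.4705,-.1845,.28]))"
```

```text
time: 7.72
tool_pos: [0.5485, 0.1665, 0.3077]
tool_rot: [3.139, 0.007, 2.996]
contact_force: [0.1, -1.0, -0.2]
opening: 0.0916
grip_force: 0.0
[  26.4 -358.7   26.5]
```

```bash
python3 -m crank '[[1,2,-30,0,0],[1,4,-65,0,0],[1,7,-100,5,0],[1,10,-135,5,0],[1,12,-170,10,0],[1,15,-205,10,0],[1,18,-240,15,0],[1,20,-275,20,0],[1,23,-310,25,0],[1,25,-340,25,0],[1,26,-352,26,0],[1,26,-352,26,0]]'  && python3 -m crank '[[1,0,0,0,0],[1,0,0,0,0],[1,0,0,0,0]]'
python3 - <<'E'
from h import *
p,_=vision.read_camera("top");q,_=vision.read_camera("scene")
print(to_tool([.471,-.185,.195]))
B=((0,90,40),(15,255,255))
print(disc("top",p,(185,204),.043,*B,22),disc("scene",q,(427,193),.043,*B,24))
a=cv2.resize(p[110:290,130:250,::-1],(390,585),interpolation=2);b=cv2.resize(q[140:300,330:440,::-1],(400,585),interpolation=2)
b=cv2.resize(q[150:270,360:440,::-1],(390,585),interpolation=2)
cv2.imwrite("pics/crop4.png",np.hstack([a,b]))
E
```

```text
time: 8.72
tool_pos: [0.4696, -0.1815, 0.2784]
tool_rot: [-3.141, 0.001, 2.989]
contact_force: [0.1, -0.2, -0.9]
opening: 0.0917
grip_force: 0.0
time: 8.97
tool_pos: [0.4704, -0.1778, 0.2781]
tool_rot: [3.141, 0.0, 2.994]
contact_force: [-0.8, 1.2, 0.5]
opening: 0.0915
grip_force: 0.0
[-1.7 -6.9 83.1]
[0.5523 0.2131 0.0589 0.551  0.2137 0.0643] [0.5572 0.21   0.0607 0.555  0.2092 0.0703]
```

View pics/crop4.png

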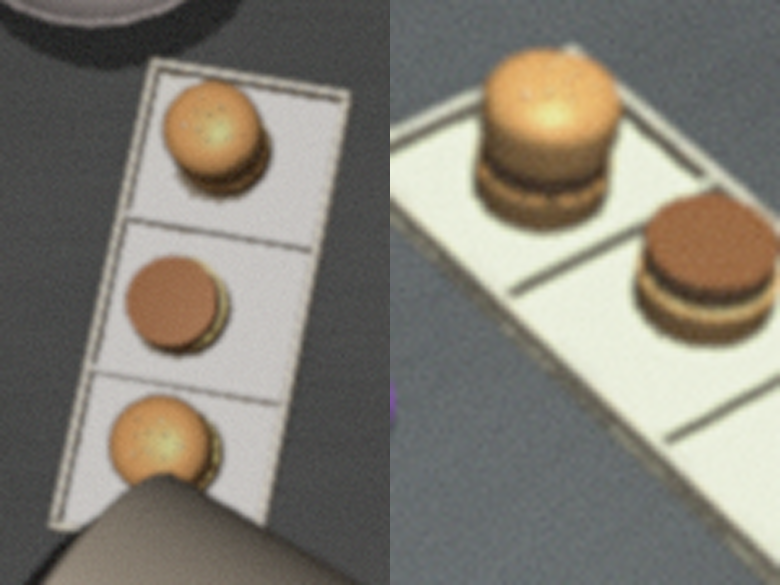

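The patty sits flat and centred on the base, at (175,303) in the left crop and (712,245) in the right. The neighbours are untouched. Now I'll grip the bun top.

```bash
python3 -m crank '[[1,-1.5,-7,20,0],[1,-1.5,-7,45,0],[1,-1.5,-7,63,0],[1,-1.5,-7,75,0],[1,-1.5,-7,81,0],[1,-1.5,-7,83,0],[1,-1.5,-7,83,0],[1,-1.5,-7,83,0],[0.6,-1.5,-7,83,0],[0.5,-1.5,-7,83,0]]' 15 && python3 -m crank '[[-0.2,0,0,0,0],[-0.2,0,0,0,0],[-0.2,0,0,0,0],[-0.2,0,0,0,0],[-0.2,0,0,0,0],[-0.2,0,0,0,0]]' 15
```

```text
time: 9.9
tool_pos: [0.4707, -0.1863, 0.1957]
tool_rot: [-3.141, 0.002, 2.993]
contact_force: [-0.3, -0.6, 0.4]
opening: 0.0827
grip_force: 0.0
time: 10.4
tool_pos: [0.4705, -0.1863, 0.1952]
tool_rot: [-3.142, 0.0, 2.993]
contact_force: [-1.1, 1.2, 4.5]
opening: 0.0648
grip_force: 15.0
```

```bash
python3 -m crank '[[-0.2,0,0,-15,0],[-0.2,0,0,-45,0],[-0.2,0,0,-80,0],[-0.2,-1,12,-105,0],[-0.2,-2,40,-110,0],[-0.2,-4,75,-110,0],[-0.2,-6,110,-110,0],[-0.2,-8,145,-110,0],[-0.2,-10,180,-110,0],[-0.2,-13,215,-110,0],[-0.2,-15,250,-110,0],[-0.2,-17,285,-110,0]]' && python3 -m crank '[[-0.2,-2,35,0,0],[-0.2,-4,70,0,0],[-0.2,-6,100,0,0],[-0.2,-7,117,0,0],[-0.2,-7.5,123,0,0],[-0.2,-7.5,123,0,0],[-0.2,-7.5,123,0,0],[-0.2,-7.5,123,0,0]]'
python3 - <<'E'
from h import *
p,_=vision.read_camera("scene")
print(to_tool([.5553,.2143,.2262]))
cv2.imwrite("pics/crop5.png",cv2.resize(p[60:300,300:540,::-1],None,fx=2.5,fy=2.5,interpolation=2))
E
```

```text
time: 11.4
tool_pos: [0.5295, 0.0948, 0.3046]
tool_rot: [-3.141, -0.0, 2.993]
contact_force: [0.2, -0.2, -1.2]
opening: 0.0652
grip_force: 15.0
time: 12.07
tool_pos: [0.5551, 0.2123, 0.3047]
tool_rot: [-3.141, -0.001, 2.992]
contact_force: [0.5, -0.3, -0.8]
opening: 0.0647
grip_force: 15.0
[ 0.2  2.1 78.7]
```

View pics/crop5.png

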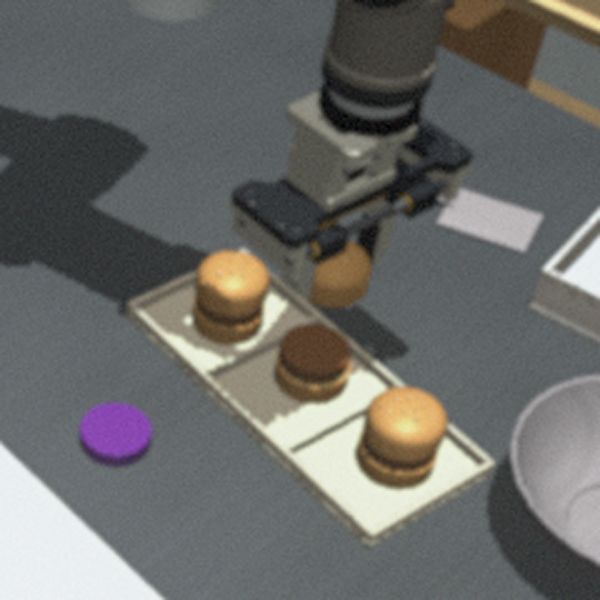

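The top is held level at crop pixel (340,270), above the patty stack at (315,360). Lowering.

```bash
python3 -m crank '[[-0.2,0,2,15,0],[-0.2,0,2,38,0],[-0.2,0,2,56,0],[-0.2,0,2,68,0],[-0.2,0,2,74,0],[-0.2,0,2,75.5,0],[-0.2,0,2,76.5,0],[-0.2,0,2,77,0],[-0.2,0,2,77,0],[-0.2,0,2,77,0]]' && python3 -m crank '[[-0.2,0,0,0.5,0],[-0.2,0,0,1,0],[-0.2,0,0,1.3,0],[-0.2,0,0,1.3,0],[-0.2,0,0,1.3,0]]'
```

```text
time: 12.95
tool_pos: [0.5557, 0.2156, 0.2288]
tool_rot: [3.141, 0.001, 2.993]
contact_force: [-0.1, 0.4, -0.2]
opening: 0.0651
grip_force: 15.0
time: 13.37
tool_pos: [0.5555, 0.2156, 0.2266]
tool_rot: [3.142, 0.0, 2.993]
contact_force: [0.1, -0.4, -0.4]
opening: 0.0651
grip_force: 15.0
```

```bash
python3 -m crank '[[-0.2,0,-1,0.3,0],[-0.2,0,-1,0.7,0],[-0.2,0,-1,0.7,0],[-0.2,0,-1,0.7,0]]'; python3 -m crank '[[-0.2,0,0,0.3,0],[-0.2,0,0,0.5,0],[-0.2,0,0,0.5,0],[-0.2,0,0,0.5,0]]'
```

```text
time: 13.7
tool_pos: [0.5554, 0.2145, 0.2262]
tool_rot: [3.142, 0.0, 2.993]
contact_force: [-1.3, -1.3, 3.0]
opening: 0.065
grip_force: 15.0
time: 14.03
tool_pos: [0.5553, 0.2145, 0.2262]
tool_rot: [3.142, 0.0, 2.993]
contact_force: [-2.1, -1.6, 6.1]
opening: 0.0649
grip_force: 15.0
```

Contact at 6 N. I'll release, lift and check.

```bash
python3 -m crank '[[0.5,0,0,0,0],[0.8,0,0,0,0],[1,0,0,0,0],[1,0,0,0,0],[1,0,0,0,0],[1,0,0,0,0],[1,0,0,-10,0],[1,0,0,-30,0],[1,0,0,-60,0],[1,0,0,-90,0],[1,0,-20,-100,0],[1,0,-50,-100,0]]' && python3 -m crank '[[1,0,-40,0,0],[1,0,-80,0,0],[1,0,-120,0,0],[1,0,-160,0,0],[1,0,-190,0,0],[1,0,-200,0,0],[1,0,-200,0,0],[1,0,-200,0,0]]'
python3 - <<'E'
from h import *
p,_=vision.read_camera("top");q,_=vision.read_camera("scene")
a=cv2.resize(p[110:290,130:250,::-1],(390,585),interpolation=2);b=cv2.resize(q[140:280,370:470,::-1],(400,560),interpolation=2)
cv2.imwrite("pics/crop6.png",np.hstack([a[:560],b]))
print(disc("top",p,(183,202),.06,(0,90,40),(25,255,255),24))
E
```

```text
time: 15.03
tool_pos: [0.5485, 0.1665, 0.3298]
tool_rot: [3.138, 0.008, 2.996]
contact_force: [0.9, -0.0, 0.3]
opening: 0.0917
grip_force: 0.0
time: 15.7
tool_pos: [0.5184, -0.0325, 0.3259]
tool_rot: [3.141, 0.001, 2.991]
contact_force: [0.5, 0.6, 0.1]
opening: 0.0917
grip_force: 0.0
[0.5505 0.2108 0.0671 0.5505 0.2099 0.0746]
```

View pics/crop6.png

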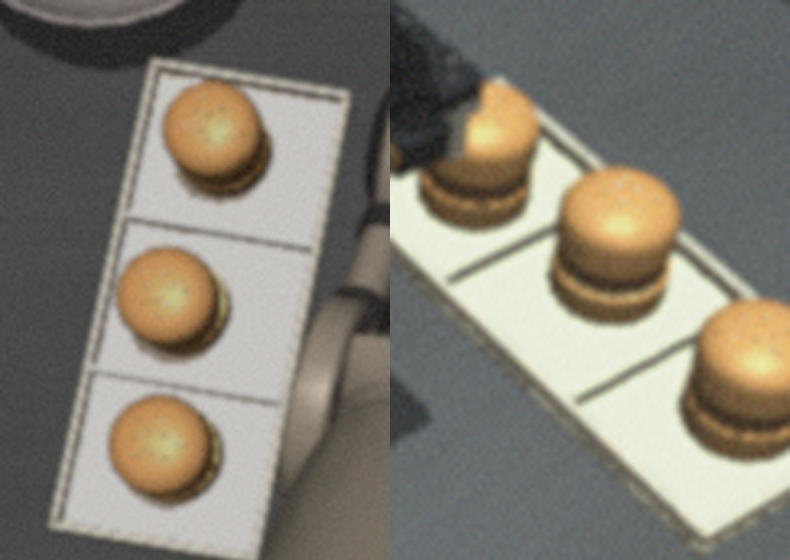

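The middle stack, at (168,298) left and (615,245) right, is upright with its edges lined up like the finished buns beside it. Nothing else has moved.

```bash
python3 -c "
from cell import ticket
print(ticket.hand_in())"
```

```text
the job is handed in; nothing more can be done
None
```

The patty and the domed bun top are stacked centred on the bare base in the tray's middle compartment, and the job was handed in at about 16 s; hand-in returned no verdict.

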